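Slide the shallow plate under the reader bridge and start it

ROBOT

A 6-joint arm with a two-finger parallel gripper is mounted at the origin on a cart in front of the work surface, level with it; the furniture and walls round the work are solid. World frame = base frame: x ahead of the robot, y to its left, z up, the work surface at z = 0. Lengths are in m, angles in rad, forces in N, time in s.
With the tool pointing down it reaches from about 0.325 to 0.9 m from the base axis. Payload 6.1 kg.
Tool frame: the origin (TCP) lies at the very end of the fingers, on their centre line; the grasp point (between the pads) lies 19 mm behind it; z points along the fingers, y is the line along which they close (so a half turn about z gives the same grasp; the last joint's range is limited). The gripper opens to 87 mm and grips with 3 to 60 N. Pads are 19 mm wide; open, the fingers measure 117 mm over their backs; the gripper's body (75 mm by 190 mm) begins 51 mm behind the grasp point.
Start: joints at [-1.305, 0.22, 1.526, -0, 1.395, -0.126], TCP at [0.239, -0.578, 0.223] pointing down, gripper open.
Joint ranges: [-2.98, 2.98], [-0.91, 2.08], [0.09, 2.57], [-1.24, 4.39], [0.2, 2.65], [-2.68, 2.68]. Speed limits (rad/s): [2.57, 2.57, 3.01, 3.14, 3.14, 3.14].

INTERFACE

Orientations are given as a unit quaternion [x, y, z, w].
In Python, from rig import bot gives the robot as it stands.
- The arm moves only by the tool send_rows, never from a script. Its arguments are lists of equal length, an entry for each row: "claw": the closure, from -1 (fully open) to 1 (shut); "translation": the shift along the world's x, y, z in mm, a list of three; "delta_rot": the turn, a rotation vector about the world's x, y, z in rad, a list of three. In form: {"claw": [claw, ...], "translation": [[x, y, z], ...], "delta_rot": [[ax, ay, az], ...]}. A call has exactly 8 rows; each row shifts and turns the commanded pose from where the row before left it; what a row does not reach is not made up. A row lasts 1/8 s, in which the tool goes at most 62.5 mm and 10.7 degrees, less where a joint would pass 70% of its speed; a pose out of reach is approached as far as the arm can. A call with a gripper value outside its range is refused whole. The fingers move at their own pace and stop on an object; "squeeze" is the grip in N (left out, the last holds). Time passes only in rows, so rows that do not move let the fingers close, or fill a call up. It gives the time, the measured TCP pose, the force, the opening and the grip force at its end, in the units of the state.
- bot.get_obs(): the state, without advancing time (a new reading comes with each control period).
- bot.grab_frame(name): name is "scene" or "top" or "wrist"; returns a dict with "img" (480x640x3 uint8, blue, green, red), "fx", "fy", "cx", "cy" (pixels), "dist" ([k1, k2, p1, p2, k3] as OpenCV has them; the pictures are not rectified), "rvec" (rotation vector, rad) and "tvec" (3), from world to camera coordinates, as OpenCV has them. Camera axes: x right, y down, z forward; pixel columns grow to the right and rows downward; lengths in m; the calibration is good to about 2 mm. A picture is of the moment at which its call begins. There is no depth.
- bot.sign_off(): hands the job in; it is judged then, once.
The state is a dict: "clock": time; "joint_positions": joint angles; "joint_velocities": joint speeds; "tau": joint torques, N m; "eef_pos": TCP position; "tool_rot": TCP orientation; "contact_force": force on the tool from outside, world axes, zero at the start; "ft_torque": the same for the moment, N m; "opening": finger opening in m; "grasp_force": force on a finger pad.
Only numpy, scipy, OpenCV 4.12 (cv2) and the standard library are available. Lean on these libraries where they do the work, as an engineer would, in place of code of your own. Each camera call takes 0.05 s, during which the arm holds its last target. There are 200 camera calls.

TASK

Gently push the shallow well plate flat along the worktop, short end first, between the flared guides and under the low bridge of the reader until its front edge rests against the end stop. Then press the round key on top of the reader fully down, let it come up again and move clear. Do not pick up, lift or tip the plate, and leave the deep well plate, the jars, the bottles and the timer where they stand.

Things in the scene. Friction and masses are not known exactly. Their poses are not given: they have to be found in the camera images.
- plate: the shallow 24-well plate: off-white, a flat block 128 x 86 x 15 mm (128 along its x), round wells on top, loose, about 0.1 kg. Origin: centre of its underside; z up. It starts flat on the worktop before the mouth of the reader, up to 45 mm beside the lane axis and turned up to 0.3 rad from it, its +x end towards the reader
- reader: the reader: a fixed low grey bridge over a lane on the bare worktop. Origin: on the worktop, mid-lane under the middle of the bridge. +x: the way a plate is pushed in (roughly world -y, the robot's right); y across the lane; z up. Bridge: x -30 to +30 mm, underside 19 mm, top 41 mm above the worktop; its legs stand outside the lane, y = -76 to +106 mm over all
- reader_mouth (a point): middle of the flared mouth of the lane, at worktop height, 99 mm before the middle of the bridge (axes as the reader's). The mouth is 124 mm wide; the flared guides narrow to a lane 91.6 mm wide (between aluminium rails) 53 mm farther in, which runs on to the end stop. Guides and rails are 9 mm high
- reader_home (a point): the middle of the face of the end stop, a 13 mm high aluminium bar across the lane 72 mm beyond the middle of the bridge (point at worktop height; axes as the reader's). The front edge of the plate must rest against this face; the plate's centre is then 64 mm before it.
- key_top (a point): middle of the top of the round grey key (26 mm across) in a black housing on the wider leg of the reader, at reader x = 0, y = +80 mm; it is pressed straight down
- key (a joint): travel of the key in m: 0 up, 0.006 fully down; a spring of about 4 N at full travel brings it back up
- deep_plate: the deep well plate, 128 x 86 x 41 mm, off-white with small square wells, too tall for the bridge; leave it. Origin: centre of its underside, long along its x
- jar_1: white screw-top specimen jar, 41 mm across, 58 mm high, a bystander; origin: centre of its underside
- jar_2: second white screw-top specimen jar, 41 mm across, 58 mm high, a bystander; origin: centre of its underside
- bottle: white reagent bottle, 46 mm across, 100 mm high, a bystander; origin: centre of its underside
- dropper: small white dropper bottle with a red cap, 28 mm across, 70 mm high, a bystander; origin: centre of its underside
- timer: small white lab timer, 42 x 66 x 57 mm, a bystander; origin: centre of its underside

How it is judged:
On the way, in this order (a step that is already met when the one before it is completed fails the run):
1. the plate lies flat under the bridge with its front edge against the end stop (x of plate in the frame of reader between 0.0041 and 0.0125 m and y of plate in the frame of reader between -0.005 and 0.005 m and angle between the x axis of plate and the x axis of reader, either way round below 0.06 rad and height (world z) of plate below 0.003 m and angle between plate's own z axis and vertical below 0.03 rad), for 0.2 s.
2. the key is pressed fully down (value of joint key above 0.0048 m), for 0.05 s.
At the end, for the whole second after the job is handed in: The plate lies flat on the worktop under the bridge, front edge within 4 mm of the end stop, within 5 mm of the lane's middle and 0.06 rad of its direction, at rest; the key has been pressed (at least 4.8 of 6 mm) after that and is up again (all of step 1 and linear speed of plate below 0.01 m/s and value of joint key below 0.0015 m); the robot touches nothing.
It fails at once if the plate is lifted (more than 8 mm) or tipped (more than 0.12 rad) (height (world z) of plate above 0.008 m or angle between plate's own z axis and vertical above 0.12 rad).
It fails at once if the plate is jammed hard against the reader (more than 40 N) (contact force between plate and reader above 40 N).
It fails at once if the key is pressed before the plate is home (value of joint key above 0.003 m and not (x of plate in the frame of reader between 0.0041 and 0.0125 m and y of plate in the frame of reader between -0.005 and 0.005 m and angle between the x axis of plate and the x axis of reader, either way round below 0.06 rad and height (world z) of plate below 0.003 m and angle between plate's own z axis and vertical below 0.03 rad)).
It fails at once if the deep well plate, a jar, a bottle or the timer is moved more than 15 mm or tipped (distance of any of deep_plate, jar_1, jar_2, bottle, dropper, timer from where it was at the start of the episode above 0.015 m or angle between any of deep_plate, jar_1, jar_2, bottle, dropper, timer's own z axis and vertical above 0.3 rad).
It also fails if it takes over 61 s, if anything falls off the work surface, if the arm or the gripper's body presses on something with over 40 N, if the wrist force passes 120 N, or if a joint passes its speed limit or range.

## Working session

There is one attempt and no reset: what is moved stays moved. The work goes in short steps, Python scripts to look and compute and a tool call to move; the robot and the scene stay as the last step left them, time stands still between calls to the robot, and variables do not carry over. Pictures are saved under pics/ and viewed, at most 10 in all, crops included, and the job is handed in when it is done.

Besides the shell and the picture viewer there is one more tool, called by a JSON object that holds its "name" and its "arguments". send_rows: Moves the arm, as the interface text tells. Its arguments: {"type":"object","properties":{"claw":{"type":"array"},"translation":{"type":"array"},"delta_rot":{"type":"array"},"squeeze":{"type":"number"}},"required":["claw","translation","delta_rot"]}

```bash
mkdir -p pics; cat > h.py <<'E'
import cv2,numpy as np
from rig import bot
def grab(n,f=None):
    d=bot.grab_frame(n)
    if f: cv2.imwrite('pics/'+f,d['img'])
    K=np.array([[d['fx'],0,d['cx']],[0,d['fy'],d['cy']],[0,0,1.]])
    R=cv2.Rodrigues(np.array(d['rvec'],float))[0]; t=np.array(d['tvec'],float).ravel()
    return d['img'],(K,np.array(d['dist'],float),R,t)
def ray(c,px,z):
    K,D,R,t=c
    u=cv2.undistortPoints(np.array(px,float).reshape(-1,1,2),K,D).reshape(-1,2)
    v=np.c_[u,np.ones(len(u))]@R; o=-R.T@t
    return o+v*((np.array(z)-o[2])/v[:,2])[:,None]
def proj(c,P):
    K,D,R,t=c
    return cv2.projectPoints(np.array(P,float).reshape(-1,3),cv2.Rodrigues(R)[0],t,K,D)[0].reshape(-1,2)
E
python3 - <<'E'
from h import *
for n in ['top','scene']:
    im,c=grab(n,n+'1.png'); print(n,-c[2].T@c[3])
print(bot.get_obs())
E
```

```text
top [0.35791599 0.00628977 1.46564314]
scene [0.24125779 0.69439498 0.91212294]
{'clock': 0.1, 'joint_positions': array([-1.30511621e+00,  2.21156468e-01,  1.52747030e+00,  8.63056192e-06,
        1.39467599e+00, -1.26107444e-01]), 'joint_velocities': array([-0.00138693, -0.00250544, -0.00230075,  0.00058126, -0.00010003,
       -0.00087753]), 'tau': array([ 7.77651749e-04, -4.95944130e+01, -3.88519156e+01,  7.03119440e-02,
        5.15872648e-02, -5.46608067e-05]), 'eef_pos': array([ 0.23850317, -0.57712124,  0.22155491]), 'tool_rot': array([ 9.80873882e-01,  1.94642483e-01, -5.53847529e-05, -8.53263622e-04]), 'contact_force': array([-0.66754581, -0.6212484 , -0.65961444]), 'ft_torque': array([-0.02812093,  0.00610687,  0.02602328]), 'grasp_force': 0.0, 'opening': 0.08687317788734578}
```

View pics/top1.png

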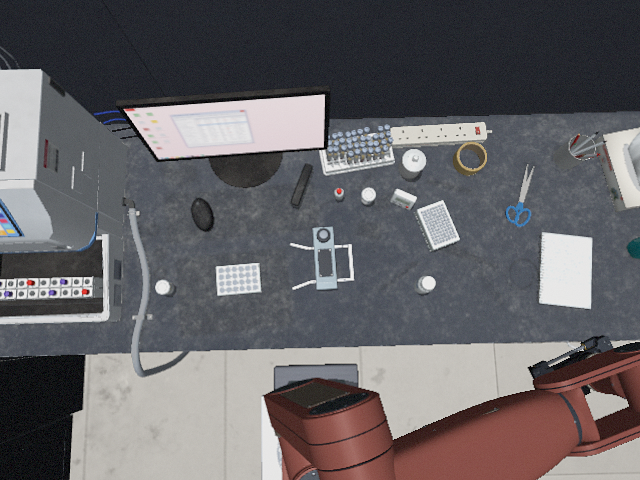

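View pics/scene1.png

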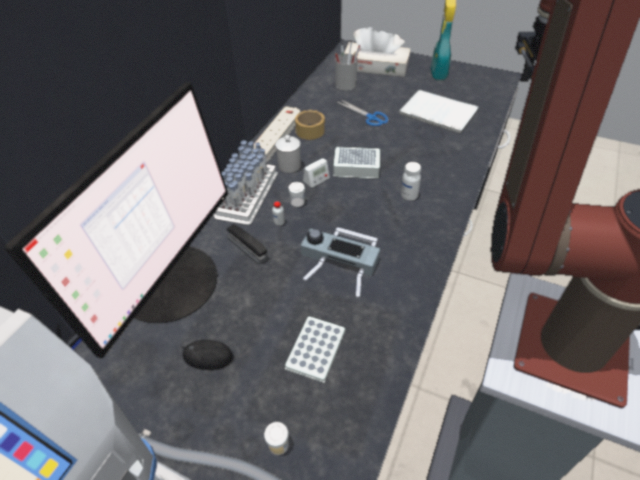

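The top view shows the shallow plate at about (238,279), the reader bridge at (325,260) with its key at (323,235), and the end stop at x≈351. A jar stands at (164,288). The bottle, deep plate and timer are to the right of or behind the reader.

```bash
python3 - <<'E'
from h import *
im,c=grab('top')
g=cv2.cvtColor(im,cv2.COLOR_BGR2GRAY); hsv=cv2.cvtColor(im,cv2.COLOR_BGR2HSV)
def rect(mask,roi,z,name):
    m=np.zeros_like(mask); x0,y0,x1,y1=roi; m[y0:y1,x0:x1]=mask[y0:y1,x0:x1]
    m=cv2.morphologyEx(m,cv2.MORPH_CLOSE,np.ones((5,5)))
    k=max(cv2.findContours(m,0,2)[0],key=cv2.contourArea)
    P=ray(c,k.reshape(-1,2),z)[:,:2]
    r=cv2.minAreaRect((P*1000).astype(np.float32)); print(name,r,cv2.boxPoints(r).round(1).tolist()); return m
rect((g>140).astype(np.uint8)*255,(205,250,275,310),.015,'plate')
b=((hsv[...,1]>40)&(g>80)).astype(np.uint8)*255
m=rect(b,(305,220,345,300),.041,'bridge')
crop=cv2.resize(im[210:310,200:370],None,fx=4.7,fy=4.7,interpolation=cv2.INTER_CUBIC)
cv2.imwrite('pics/crop.png',crop)
for q in [(164,288),(427,285),(323,235)]: print(q,ray(c,[q],.055).round(3))
E
```

```text
plate ((482.69171142578125, 221.568115234375), (87.2732162475586, 129.57432556152344), 3.5098700523376465) [[435.20001220703125, 283.6000061035156], [443.1000061035156, 154.1999969482422], [530.2000122070312, 159.60000610351562], [522.2999877929688, 288.8999938964844]]
bridge ((436.36041259765625, -25.681621551513672), (103.02067565917969, 39.92198944091797), 88.49976348876953) [[415.1000061035156, -76.69999694824219], [455.0, -77.69999694824219], [457.70001220703125, 25.299999237060547], [417.79998779296875, 26.299999237060547]]
(164, 288) [[0.459 0.425 0.055]]
(427, 285) [[ 0.448 -0.322  0.055]]
(323, 235) [[ 0.6   -0.03   0.055]]
```

View pics/crop.png

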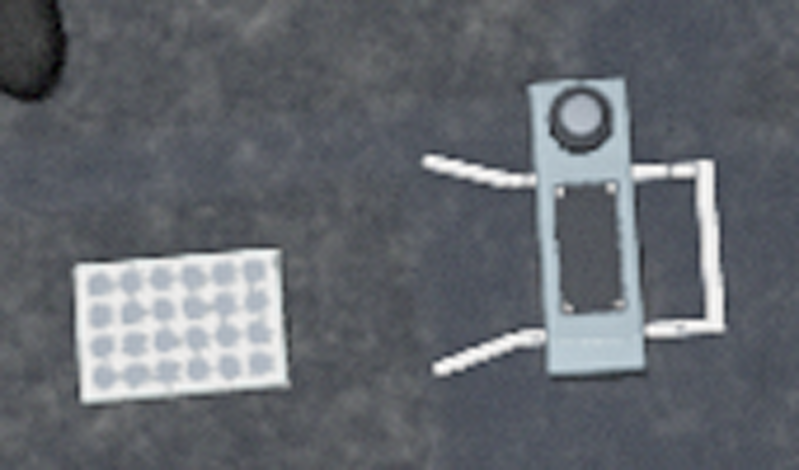

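The crop shows the bridge top corners at about (530,82), (625,78), (646,370) and (549,376), the key at (579,117), and the plate front edge on the right at (278,250)–(289,384). The end stop bar runs from (705,162) to (716,330).

```bash
python3 - <<'E'
from h import *
im,c=grab('top')
f=lambda L:(np.array(L,float)+.5)/4.7-.5+np.array([200,210])
B=ray(c,f([(529,81),(625,78),(647,371),(549,377)]),.041)*1000
print(B.round(1)[:,:2]); ctr=B.mean(0)
ey=(B[0]+B[1]-B[2]-B[3])[:2]; L=np.linalg.norm(ey)/2; ey/=np.linalg.norm(ey); ex=np.array([ey[1],-ey[0]])
org=ctr[:2]-15*ey
print('ctr',ctr,'len',L,'ex',ex,'ang',np.arctan2(ex[1],ex[0]),'org',org)
K=ray(c,f([(580,117)]),.055)[0]*1000; print('key',K,'pred',org+80*ey)
# stop inner face, rail inner edges
S=ray(c,f([(697,180),(708,320)]),.013)[:,:2]*1000
R=ray(c,f([(532,187),(545,328),(700,178),(700,322),(640,179),(655,325)]),.009)[:,:2]*1000
G=ray(c,f([(427,162),(437,369)]),.009)[:,:2]*1000
A=np.c_[ex,ey]
print('stop',(S-org)@A);print('rails',(R-org)@A);print('mouth',(G-org)@A)
p=np.array([482.7,221.6]); d=np.array([443.1-435.2,154.2-283.6]);
print('plate in reader',(p-org)@A,'ang',np.arctan2(d@ey,d@ex))
d=bot.get_obs();print(d['eef_pos'])
E
```

```text
[[ 6.270e+02  4.000e-01]
 [ 6.273e+02 -5.940e+01]
 [ 4.451e+02 -6.690e+01]
 [ 4.430e+02 -7.000e+00]]
ctr [535.60876202 -33.22378509  41.        ] len 183.226395165857 ex [ 0.0409548 -0.999161 ] ang -1.529830064764821 org [520.62134702 -33.83810716]
key [600.99125988 -30.27982944  55.        ] pred [600.55422702 -30.5617228 ]
stop [[ 71.92302043  42.48938709]
 [ 71.85760415 -46.03416227]]
rails [[-32.16785728  45.55628305]
 [-30.00262839 -43.88672345]
 [ 74.24339169  44.19710345]
 [ 67.08668932 -46.63192516]
 [ 36.32613626  46.09308456]
 [ 38.82957238 -46.62156301]]
mouth [[-97.41899798  65.9415905 ]
 [-98.96134711 -64.88263834]]
plate in reader [-256.77685595  -27.42811327] ang 0.02000906150274073
[ 0.23854961 -0.57725219  0.22182929]
```

{"name": "send_rows", "arguments": {"claw": [-0.3,-0.3,-0.3,-0.3,-0.3,-0.3,-0.3,-0.3], "translation": [[22,38,0],[22,38,0],[22,38,0],[22,38,0],[22,38,0],[22,38,0],[22,38,0],[22,38,0]], "delta_rot": [[0,0,-0.044],[0,0,-0.044],[0,0,-0.044],[0,0,-0.044],[0,0,-0.044],[0,0,-0.044],[0,0,-0.044],[0,0,-0.044]]}}

```text
clock: 1.2
eef_pos: [0.4151, -0.2723, 0.2225]
tool_rot: [1.0, 0.019, 0.0, 0.0]
contact_force: [1.1, -0.0, -0.8]
opening: 0.0565
grasp_force: 0.0
```

{"name": "send_rows", "arguments": {"claw": [-0.3,-0.3,-0.3,-0.3,-0.3,-0.3,-0.3,-0.3], "translation": [[0,58,0],[0,58,0],[0,58,0],[0,58,0],[0,58,0],[0,58,0],[0,58,-30],[0,58,-30]], "delta_rot": [[0,0,0],[0,0,0],[0,0,0],[0,0,0],[0,0,0],[0,0,0],[0,0,0],[0,0,0]]}}

```text
clock: 2.2
eef_pos: [0.4148, 0.1874, 0.1651]
tool_rot: [1.0, 0.02, 0.001, -0.0]
contact_force: [2.2, 0.9, -0.0]
opening: 0.0565
grasp_force: 0.0
```

{"name": "send_rows", "arguments": {"claw": [-0.3,-0.3,-0.3,-0.3,-0.3,-0.3,-0.3,-0.3], "translation": [[0,16,-20],[0,16,-30],[0,0,-30],[0,0,-30],[0,0,-25],[0,0,-15],[0,0,-9],[0,0,0]], "delta_rot": [[0,0,0],[0,0,0],[0,0,0],[0,0,0],[0,0,0],[0,0,0],[0,0,0],[0,0,0]]}}

```text
clock: 3.2
eef_pos: [0.4146, 0.2173, 0.006]
tool_rot: [1.0, 0.02, -0.0, 0.0]
contact_force: [-0.3, -0.2, 0.8]
opening: 0.0566
grasp_force: 0.0
```

```bash
cat >> h.py <<'E'
org=np.array([520.6,-33.8]); ex=np.array([.041,-.9992]); ey=np.array([.9992,.041]); A=np.c_[ex,ey]
def tor(P): return (np.array(P)[...,:2]*1000-org)@A
E
python3 - <<'E'
from h import *
im,c=grab('top','t2.png'); cv2.imwrite('pics/t2c.png',cv2.resize(im[220:340,180:340],None,fx=4,fy=4))
print(tor(bot.get_obs()['eef_pos']))
im,c=grab('wrist','w2.png')
E
```

```text
[-255.40841119  -95.14200687]
```

View pics/w2.png

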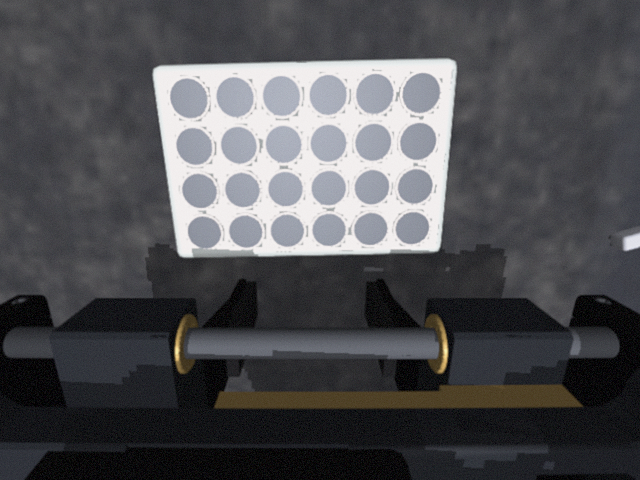

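The wrist view shows the plate square in front of the fingers, its near edge at row ~253 between columns 178 and 440. Next I'll push it sideways.

{"name": "send_rows", "arguments": {"claw": [-0.3,-0.3,-0.3,-0.3,-0.3,-0.3,-0.3,-0.3], "translation": [[6,0.2,0],[6,0.2,0],[5,0.2,0],[5,0.2,0],[5,0.2,0],[4,0.2,0],[4,0.2,0],[3,0.2,0]], "delta_rot": [[0,0,0],[0,0,0],[0,0,0],[0,0,0],[0,0,0],[0,0,0],[0,0,0],[0,0,0]]}}

```text
clock: 4.3
eef_pos: [0.4528, 0.219, 0.006]
tool_rot: [1.0, 0.02, -0.0, 0.0]
contact_force: [-0.3, -0.0, 0.6]
opening: 0.057
grasp_force: 0.4
```

```bash
cat >> h.py <<'E'
def plate(name,pred=None,f=None,crop=None):
    im,c=grab(name,f); g=cv2.cvtColor(im,cv2.COLOR_BGR2GRAY)
    m=(g>170).astype(np.uint8)*255
    if crop: x0,y0,x1,y1=crop; z=np.zeros_like(m); z[y0:y1,x0:x1]=m[y0:y1,x0:x1]; m=z
    k=max(cv2.findContours(cv2.morphologyEx(m,cv2.MORPH_CLOSE,np.ones((5,5))),0,2)[0],key=cv2.contourArea)
    P=tor(ray(c,k.reshape(-1,2),.015)); r=cv2.minAreaRect(P.astype(np.float32)); print(name,'ctr',r[0],'size',r[1],'ang',r[2]); return r
E
python3 - <<'E'
from h import *
plate('wrist',f='w3.png'); plate('top',crop=(205,240,275,300))
d=bot.get_obs();print(tor(d['eef_pos']),d['contact_force'])
E
```

```text
wrist ctr (-256.12353515625, -4.1474456787109375) size (81.69729614257812, 123.52368927001953) ang 89.94684600830078
top ctr (-220.80923461914062, 14.933131217956543) size (50.50508499145508, 55.92699432373047) ang 87.53756713867188
[-255.40168589  -57.07756855] [-0.14283113 -0.56784842 -0.24295239]
```

{"name": "send_rows", "arguments": {"claw": [-0.3,-0.3,-0.3,-0.3,-0.3,-0.3,-0.3,-0.3], "translation": [[2,0,0],[2.3,0,0],[0,0,0],[-4,0,0],[-20,0,0],[0,0,30],[0,0,40],[0,0,40]], "delta_rot": [[0,0,0],[0,0,0],[0,0,0],[0,0,0],[0,0,0],[0,0,0],[0,0,0],[0,0,0]]}}

```text
clock: 5.4
eef_pos: [0.4323, 0.2189, 0.1171]
tool_rot: [1.0, 0.02, -0.0, 0.0]
contact_force: [0.6, 0.9, -0.0]
opening: 0.0566
grasp_force: 0.0
```

```bash
python3 - <<'E'
from h import *
plate('wrist',f='w4.png')
d=bot.get_obs();print(d['eef_pos'],tor(d['eef_pos']))
# target behind plate: reader x=-257-64-9.5-18, y=0
print(org+A@np.array([-348,0]))
E
```

```text
wrist ctr (-256.0613098144531, -0.54486083984375) size (82.67870330810547, 125.33067321777344) ang 89.9156265258789
[0.43589047 0.22017345 0.12294343] [-257.2433606   -74.22884637]
[506.332  313.9216]
```

{"name": "send_rows", "arguments": {"claw": [0,0,0,0,0,0,0,0], "translation": [[9,12,0],[9,12,0],[9,12,0],[9,12,0],[9,12,0],[9,12,0],[9,12,0],[9,10,0]], "delta_rot": [[0,0,0.175],[0,0,0.175],[0,0,0.175],[0,0,0.175],[0,0,0.175],[0,0,0.175],[0,0,0.175],[0,0,0.175]]}}

```text
clock: 6.45
eef_pos: [0.5049, 0.3135, 0.1158]
tool_rot: [0.75, 0.662, -0.0, -0.0]
contact_force: [0.9, -0.6, 0.5]
opening: 0.0439
grasp_force: 0.0
```

{"name": "send_rows", "arguments": {"claw": [0,0,0,0,0,0,0,0], "translation": [[0,0,0],[0,0,0],[0,0,-20],[0,0,-25],[0,0,-25],[0,0,-20],[0,0,0],[0,0,0]], "delta_rot": [[0,0,0.171],[0,0,0],[0,0,0],[0,0,0],[0,0,0],[0,0,0],[0,0,0],[0,0,0]]}}

```text
clock: 7.45
eef_pos: [0.5054, 0.3132, 0.0266]
tool_rot: [0.693, 0.721, 0.0, 0.0]
contact_force: [-0.2, 0.8, -0.3]
opening: 0.0439
grasp_force: 0.0
```

```bash
python3 - <<'E'
from h import *
plate('wrist',f='w5.png')
d=bot.get_obs();q=d['tool_rot'];print(d['eef_pos'],tor(d['eef_pos']),'yaw',2*np.arctan2(q[1],q[0]),d['opening'])
E
```

```text
wrist ctr (-463.63616943359375, -33.135215759277344) size (97.86245727539062, 44.344974517822266) ang 68.32763671875
[0.50579527 0.31337542 0.02710688] [-347.50467468   -0.55869179] yaw 1.610403689484383 0.04335766314296263
```

View pics/w5.png

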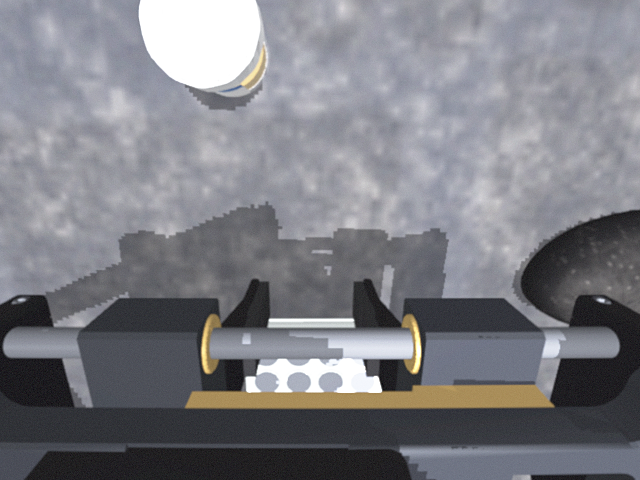

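The wrist camera now looks back at the jar (200,40). Part of the plate shows between the fingers at (315,370), centred between them. Next I lower the gripper and push.

{"name": "send_rows", "arguments": {"claw": [0,0,0,0,0,0,0,0], "translation": [[0,0,-12],[0,0,-8.5],[0,0,0],[0.3,-6,0],[0.3,-6,0],[0.3,-6,0],[0.3,-6,0],[0.3,-6,0]], "delta_rot": [[0,0,0],[0,0,0],[0,0,0],[0,0,0],[0,0,0],[0,0,0],[0,0,0],[0,0,0]]}}

```text
clock: 8.5
eef_pos: [0.5067, 0.2827, 0.0058]
tool_rot: [0.693, 0.721, 0.0, 0.0]
contact_force: [-0.6, 0.0, 0.0]
opening: 0.0433
grasp_force: 0.4
```

{"name": "send_rows", "arguments": {"claw": [0,0,0,0,0,0,0,0], "translation": [[0.4,-10,0],[0.4,-10,0],[0.4,-10,0],[0.4,-10,0],[0.4,-10,0],[0.4,-10,0],[0.4,-10,0],[0.3,-8,0]], "delta_rot": [[0,0,0],[0,0,0],[0,0,0],[0,0,0],[0,0,0],[0,0,0],[0,0,0],[0,0,0]]}}

```text
clock: 9.5
eef_pos: [0.5095, 0.2043, 0.0056]
tool_rot: [0.693, 0.721, -0.0, -0.0]
contact_force: [1.0, 0.3, -0.3]
opening: 0.0435
grasp_force: 0.3
```

```bash
python3 - <<'E'
from h import *
d=bot.get_obs();print(tor(d['eef_pos']),d['contact_force'])
im,c=grab('top','t6.png'); im2,c2=grab('scene','s6.png')
o=np.hstack([cv2.resize(im[210:310,220:370],None,fx=2.6,fy=2.6,interpolation=2),cv2.resize(im2[190:390,270:420],(390,520))[130:390]]) if 0 else None
cv2.imwrite('pics/c6.png',cv2.resize(im[210:310,220:370],None,fx=5,fy=5,interpolation=2))
E
```

```text
[-238.33526167   -1.29333213] [ 0.97304151  0.33152488 -0.27883888]
```

View pics/c6.png

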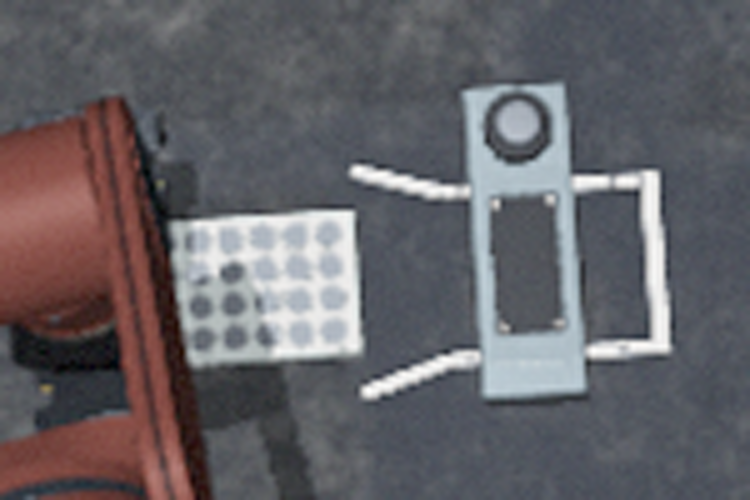

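The plate is entering the mouth straight. Its front corners are at about (356,211) and (362,356) in the crop, and the guide tips at (355,172) and (368,393).

```bash
python3 - <<'E'
from h import *
im,c=grab('top')
f=lambda L:(np.array(L,float)+.5)/5-.5+np.array([220,210])
print(tor(ray(c,f([(356,211),(362,354),(180,221)]),.015)))
E
```

```text
[[ -97.5377877    41.90901416]
 [ -99.06855499  -42.66093988]
 [-201.55735475   42.91333176]]
```

{"name": "send_rows", "arguments": {"claw": [0,0,0,0,0,0,0,0], "translation": [[0.4,-6,0],[0.4,-6,0],[0.4,-6,0],[0.4,-6,0],[0.3,-6,0],[0.3,-6,0],[0.3,-6,0],[0.3,-6,0]], "delta_rot": [[0,0,0],[0,0,0],[0,0,0],[0,0,0],[0,0,0],[0,0,0],[0,0,0],[0,0,0]]}}

```text
clock: 10.65
eef_pos: [0.5123, 0.1566, 0.0056]
tool_rot: [0.693, 0.721, -0.0, -0.0]
contact_force: [-0.2, 1.3, -0.5]
opening: 0.0434
grasp_force: 0.2
```

{"name": "send_rows", "arguments": {"claw": [0,0,0,0,0,0,0,0], "translation": [[0.3,-6,0],[0.2,-6,0],[0.3,-6,0],[0.2,-6,0],[0.3,-6,0],[0.2,-6,0],[0.3,-6,0],[0.2,-6,0]], "delta_rot": [[0,0,0],[0,0,0],[0,0,0],[0,0,0],[0,0,0],[0,0,0],[0,0,0],[0,0,0]]}}

```text
clock: 11.65
eef_pos: [0.5144, 0.1086, 0.0056]
tool_rot: [0.693, 0.721, -0.0, -0.0]
contact_force: [-0.2, 0.3, 0.6]
opening: 0.0437
grasp_force: 0.2
```

{"name": "send_rows", "arguments": {"claw": [0,0,0,0,0,0,0,0], "translation": [[0.3,-6,0],[0.2,-6,0],[0.3,-6,0],[0.2,-6,0],[0.3,-6,0],[0.2,-6,0],[0.3,-6,0],[0.2,-6,0]], "delta_rot": [[0,0,0],[0,0,0],[0,0,0],[0,0,0],[0,0,0],[0,0,0],[0,0,0],[0,0,0]]}}

```text
clock: 12.65
eef_pos: [0.5164, 0.0606, 0.0056]
tool_rot: [0.693, 0.721, -0.0, 0.0]
contact_force: [0.0, 0.2, -0.7]
opening: 0.0435
grasp_force: 0.2
```

```bash
python3 - <<'E'
from h import *
d=bot.get_obs();print(tor(d['eef_pos']),d['contact_force'])
im,c=grab('top','t7.png')
cv2.imwrite('pics/c7.png',cv2.resize(im[210:310,250:370],None,fx=6,fy=6,interpolation=2))
E
```

```text
[-94.47937464  -0.36024748] [ 0.00636962  0.15909091 -0.67336686]
```

View pics/c7.png

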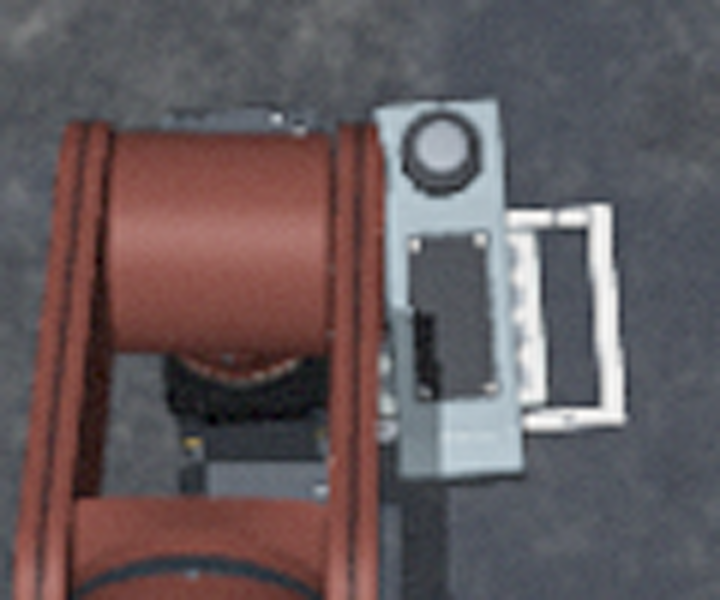

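The plate's front edge is out past the bridge at column ~537–546, and the stop face is at ~590–603, about 26 mm further.

{"name": "send_rows", "arguments": {"claw": [0,0,0,0,0,0,0,0], "translation": [[0.1,-4,0],[0.1,-4,0],[0.1,-4,0],[0.1,-4,0],[0.1,-3,0],[0.1,-2,0],[0,-1,0],[0,0,0]], "delta_rot": [[0,0,0],[0,0,0],[0,0,0],[0,0,0],[0,0,0],[0,0,0],[0,0,0],[0,0,0]]}}

```text
clock: 13.7
eef_pos: [0.517, 0.0389, 0.0056]
tool_rot: [0.693, 0.721, -0.0, 0.0]
contact_force: [-0.2, -0.3, -0.4]
opening: 0.0435
grasp_force: 0.0
```

```bash
cat > m.py <<'E'
from h import *
d=bot.get_obs();print(tor(d['eef_pos']),d['contact_force'])
im,c=grab('top'); g=cv2.cvtColor(im,cv2.COLOR_BGR2GRAY)
xs=np.arange(28,90,1.5)
for y in (-28,-10,10,28):
    p=proj(c,[[*((org+A@np.array([x,y]))/1000),.014] for x in xs])
    v=cv2.remap(g,p[:,0].astype(np.float32).reshape(1,-1),p[:,1].astype(np.float32).reshape(1,-1),1)[0]
    print(y,' '.join(map(str,v)))
E
python3 m.py
```

```text
[-72.75700945  -0.6608116 ] [-0.2029874  -0.29424787 -0.38034163]
-28 177 165 151 163 181 189 195 207 219 220 220 201 182 182 183 182 181 180 180 185 191 206 219 221 214 171 133 103 99 151 195 221 238 237 232 219 182 114 78 84 88 90
-10 173 159 149 141 163 186 198 209 215 222 201 182 181 180 180 180 180 180 185 191 205 218 229 234 221 191 106 72 136 190 221 239 238 234 223 188 123 84 83 84 84 84
10 176 166 154 167 182 186 189 203 217 220 224 203 182 180 179 179 179 179 180 187 194 209 220 222 215 173 131 99 89 145 195 221 238 237 232 220 187 118 77 80 83 85
28 178 168 159 151 169 186 193 199 201 202 196 190 186 182 181 180 180 180 184 190 205 219 229 233 221 192 117 79 139 189 218 238 238 234 224 192 123 79 80 82 85 86
```

{"name": "send_rows", "arguments": {"claw": [0,0,0,0,0,0,0,0], "translation": [[0,-1,0],[0.1,-1,0],[0,-0.7,0],[0,-0.5,0],[0.1,-0.5,0],[0,-0.3,0],[0,0,0],[0,0,0]], "delta_rot": [[0,0,0],[0,0,0],[0,0,0],[0,0,0],[0,0,0],[0,0,0],[0,0,0],[0,0,0]]}}

```text
clock: 14.75
eef_pos: [0.5172, 0.0349, 0.0057]
tool_rot: [0.693, 0.721, 0.0, 0.0]
contact_force: [-1.1, 0.5, -0.7]
opening: 0.0434
grasp_force: 0.0
```

```bash
python3 m.py
```

```text
[-68.8043402  -0.5420853] [-1.12359199  0.53173037 -0.7170684 ]
-28 177 165 152 164 182 184 183 182 182 195 210 219 228 212 196 188 180 180 180 180 181 189 197 212 224 229 228 210 194 185 187 217 237 236 231 218 181 114 78 84 89 92
-10 175 160 150 140 161 184 185 184 186 187 192 197 196 194 185 178 179 180 180 180 181 184 198 212 226 233 219 206 190 188 218 236 237 233 223 189 125 87 84 84 85 86
10 174 165 156 168 182 183 182 182 181 195 209 219 228 211 195 187 178 180 181 181 181 186 193 207 220 227 229 212 196 185 186 216 237 237 233 220 186 117 76 79 81 82
28 179 169 160 152 167 182 183 184 194 203 214 223 219 213 195 178 180 181 180 180 181 185 195 206 219 227 217 205 189 188 216 236 237 234 223 190 121 77 79 81 82 84
```

Nearly touching, so I'll use smaller increments and watch the force.

{"name": "send_rows", "arguments": {"claw": [0,0,0,0,0,0,0,0], "translation": [[0,-0.3,0],[0,-0.3,0],[0,-0.3,0],[0,-0.3,0],[0,0,0],[0,0,0],[0,0,0],[0,0,0]], "delta_rot": [[0,0,0],[0,0,0],[0,0,0],[0,0,0],[0,0,0],[0,0,0],[0,0,0],[0,0,0]]}}

```text
clock: 15.8
eef_pos: [0.5172, 0.0338, 0.0056]
tool_rot: [0.693, 0.721, 0.0, 0.0]
contact_force: [-0.3, 0.0, 0.3]
opening: 0.0436
grasp_force: 0.2
```

```bash
python3 m.py
```

```text
[-67.66296907  -0.63455058] [-0.34497862  0.00984345  0.27853858]
-28 177 165 151 164 183 184 183 182 181 190 199 208 216 201 186 182 180 181 182 181 180 182 187 200 213 227 234 220 205 190 188 217 236 236 232 218 182 115 80 86 89 89
-10 175 161 150 140 162 185 184 182 183 183 193 201 208 214 203 192 185 179 180 180 180 181 188 197 211 223 227 229 225 225 230 234 235 233 223 189 123 84 83 84 85 87
10 175 166 156 168 182 183 182 181 180 189 197 209 219 214 207 194 181 181 181 180 179 183 188 201 214 226 233 220 207 191 189 218 237 237 233 220 187 120 78 80 82 84
28 178 170 160 151 167 183 182 181 183 186 201 215 221 225 209 195 186 180 180 180 181 182 184 189 203 216 224 228 225 224 229 234 236 233 223 191 122 78 80 83 85 87
```

{"name": "send_rows", "arguments": {"claw": [0,0,0,0,0,0,0,0], "translation": [[0,-0.3,0],[0,-0.2,0],[0,-0.2,0],[0,-0.2,0],[0,-0.2,0],[0,0,0],[0,0,0],[0,0,0]], "delta_rot": [[0,0,0],[0,0,0],[0,0,0],[0,0,0],[0,0,0],[0,0,0],[0,0,0],[0,0,0]]}}

```text
clock: 16.85
eef_pos: [0.5172, 0.0334, 0.0056]
tool_rot: [0.693, 0.721, 0.001, -0.0]
contact_force: [1.6, 5.3, 0.7]
opening: 0.0434
grasp_force: 2.9
```

```bash
python3 m.py|head -3
```

```text
[-67.30410901  -0.59284326] [1.60638251 5.29050821 0.72646149]
-28 179 165 150 163 183 185 184 183 181 188 195 203 211 203 194 187 180 180 181 180 179 182 186 200 213 226 232 221 208 194 193 218 236 236 231 218 181 113 78 85 89 92
-10 176 161 151 143 163 184 185 184 182 181 194 207 218 227 210 196 187 180 180 181 180 181 187 195 208 219 226 229 227 227 231 234 235 233 223 189 123 85 85 85 85 83
```

Contact with the stop at about 5 N, so the plate is seated. Next I back off, raise, and look up the key height and the monitor clearance.

{"name": "send_rows", "arguments": {"claw": [0,0,0,0,0,0,0,0], "translation": [[0,1,0],[0,4,0],[0,10,0],[0,15,0],[0,10,20],[0,0,40],[0,0,40],[0,0,30]], "delta_rot": [[0,0,0],[0,0,0],[0,0,0],[0,0,0],[0,0,0],[0,0,0],[0,0,0],[0,0,0]]}}

```text
clock: 17.9
eef_pos: [0.5176, 0.0737, 0.1376]
tool_rot: [0.693, 0.721, 0.001, 0.001]
contact_force: [-0.1, 0.6, -0.4]
opening: 0.0435
grasp_force: 0.0
```

```bash
python3 - <<'E'
from h import *
d=bot.get_obs();print(d['eef_pos'],tor(d['eef_pos']))
im,c=grab('top','t8.png')
for z in (.1,.2,.3): print(z,ray(c,[(327,155),(250,160)],z)[:,:2].round(3).tolist())
im2,c2=grab('scene','s8.png')
for z in (.05,.055,.06): print(z,proj(c2,[.6006,-.0306,z]))
a=cv2.resize(im[200:300,240:370],(390,300)); a=cv2.resize(im[210:310,250:370],None,fx=3.3,fy=3.3,interpolation=2)
b=cv2.resize(im2[220:302,295:395],None,fx=4,fy=4,interpolation=2)[:330]
h=min(len(a),len(b)); cv2.imwrite('pics/c8.png',np.hstack([a[:h],b[:h]])); print(a.shape,b.shape)
E
python3 m.py
```

```text
[0.5175708  0.07369854 0.13755482] [-107.53673603    1.380667  ]
0.1 [[0.825, -0.047], [0.815, 0.174]]
0.2 [[0.79, -0.043], [0.782, 0.162]]
0.3 [[0.756, -0.039], [0.748, 0.149]]
0.05 [[314.13799907 235.86614825]]
0.055 [[314.08691425 234.43918516]]
0.06 [[314.03550509 233.00320654]]
(330, 396, 3) (328, 400, 3)
[-107.36469541    3.72431016] [ 0.71847959 -0.2458961   0.22986806]
-28 177 166 154 165 181 183 183 182 181 187 194 203 212 203 193 187 180 180 180 181 182 182 185 199 212 226 233 221 208 194 193 219 237 237 232 218 182 114 79 86 91 94
-10 173 158 149 141 162 185 184 183 181 180 194 207 218 227 210 195 187 179 179 179 180 181 187 194 208 219 226 230 227 226 230 233 235 232 222 188 123 84 84 84 84 82
10 176 165 154 167 181 182 182 181 180 186 192 205 218 215 212 196 181 180 180 179 179 181 185 196 207 219 227 218 208 194 192 219 237 236 233 220 188 120 78 80 83 84
28 179 169 159 150 166 183 181 180 183 186 201 215 221 224 210 196 187 180 179 180 180 181 185 192 206 218 225 229 226 225 230 234 236 233 224 192 122 78 78 79 82 84
```

View pics/c8.png

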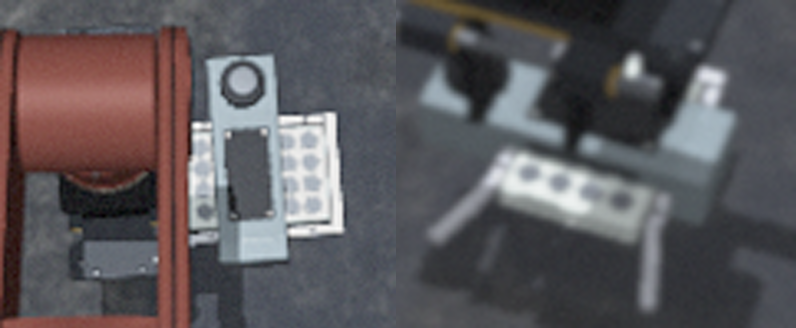

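The plate sits under the bridge against the stop (left half, columns ~195–330). Only the arm hangs nearby. Next I close the fingers and go above the key.

{"name": "send_rows", "arguments": {"claw": [1,1,1,1,1,1,1,1], "translation": [[14,-17,0],[14,-17,0],[14,-17,0],[14,-17,0],[14,-17,0],[13,-17,0],[0,-2,0],[0,0,0]], "delta_rot": [[0,0,0],[0,0,0],[0,0,0],[0,0,0],[0,0,0],[0,0,0],[0,0,0],[0,0,0]]}}

```text
clock: 19.05
eef_pos: [0.5998, -0.0312, 0.1354]
tool_rot: [0.693, 0.721, -0.0, -0.0]
contact_force: [0.2, -0.0, -0.8]
opening: 0.0005
grasp_force: 0.0
```

{"name": "send_rows", "arguments": {"claw": [1,1,1,1,1,1,1,1], "translation": [[0,0,-20],[0,0,-20],[0,0,-15],[0,0,-10],[0,0,-5],[0,0,0],[0,0,0],[0,0,0]], "delta_rot": [[0,0,0],[0,0,0],[0,0,0],[0,0,0],[0,0,0],[0,0,0],[0,0,0],[0,0,0]]}}

```text
clock: 20.05
eef_pos: [0.6007, -0.0314, 0.0663]
tool_rot: [0.693, 0.721, 0.0, 0.001]
contact_force: [0.1, 0.3, -0.3]
opening: 0.0006
grasp_force: 0.0
```

```bash
python3 - <<'E'
from h import *
d=bot.get_obs();print(d['eef_pos'],d['contact_force'],d['opening'])
E
```

```text
[ 0.60068477 -0.03141997  0.06634229] [ 0.12559607  0.33034539 -0.28761093] 0.0005597678804012138
```

{"name": "send_rows", "arguments": {"claw": [1,1,1,1,1,1,1,1], "translation": [[0,0.5,-2],[0,0,-2],[0,0,-2],[0,0,-2],[0,0,-1],[0,0,-1],[0,0,0],[0,0,0]], "delta_rot": [[0,0,0],[0,0,0],[0,0,0],[0,0,0],[0,0,0],[0,0,0],[0,0,0],[0,0,0]]}}

```text
clock: 21.05
eef_pos: [0.6004, -0.0308, 0.0564]
tool_rot: [0.693, 0.721, 0.0, 0.0]
contact_force: [-2.1, 0.2, 6.9]
opening: 0.0006
grasp_force: 3.5
```

{"name": "send_rows", "arguments": {"claw": [1,1,1,1,1,1,1,1], "translation": [[0,0,-0.7],[0,0,-0.7],[0,0,-0.6],[0,0,0],[0,0,0],[0,0,0],[0,0,0],[0,0,0]], "delta_rot": [[0,0,0],[0,0,0],[0,0,0],[0,0,0],[0,0,0],[0,0,0],[0,0,0],[0,0,0]]}}

```text
clock: 22.05
eef_pos: [0.6005, -0.0308, 0.0561]
tool_rot: [0.693, 0.721, 0.0, 0.0]
contact_force: [-7.3, 0.9, 17.9]
opening: 0.0005
grasp_force: 9.2
```

{"name": "send_rows", "arguments": {"claw": [1,1,1,1,1,1,1,1], "translation": [[0,0,1],[0,0,1],[0,0,1.5],[0,0,0],[0,0,0],[0,0,0],[0,0,0],[0,0,0]], "delta_rot": [[0,0,0],[0,0,0],[0,0,0],[0,0,0],[0,0,0],[0,0,0],[0,0,0],[0,0,0]]}}

```text
clock: 23.05
eef_pos: [0.6003, -0.0308, 0.0572]
tool_rot: [0.693, 0.721, 0.0, 0.0]
contact_force: [-0.6, 1.2, 4.7]
opening: 0.0008
grasp_force: 1.7
```

{"name": "send_rows", "arguments": {"claw": [1,1,1,1,1,1,1,1], "translation": [[0,0,1],[0,0,1],[0,0,0],[0,0,0],[0,0,0],[0,0,0],[0,0,0],[0,0,0]], "delta_rot": [[0,0,0],[0,0,0],[0,0,0],[0,0,0],[0,0,0],[0,0,0],[0,0,0],[0,0,0]]}}

```text
clock: 24.05
eef_pos: [0.6002, -0.0308, 0.0591]
tool_rot: [0.693, 0.721, 0.0, 0.0]
contact_force: [2.2, 0.8, 3.3]
opening: 0.0003
grasp_force: 1.3
```

{"name": "send_rows", "arguments": {"claw": [1,1,1,1,1,1,1,1], "translation": [[0,0,1],[0,0,0.5],[0,0,0],[0,0,0],[0,0,0],[0,0,0],[0,0,0],[0,0,0]], "delta_rot": [[0,0,0],[0,0,0],[0,0,0],[0,0,0],[0,0,0],[0,0,0],[0,0,0],[0,0,0]]}}

```text
clock: 25.05
eef_pos: [0.6, -0.0308, 0.0605]
tool_rot: [0.693, 0.721, -0.0, -0.0]
contact_force: [0.1, -1.2, 1.7]
opening: 0.0003
grasp_force: 0.9
```

{"name": "send_rows", "arguments": {"claw": [1,1,1,1,1,1,1,1], "translation": [[0,0,2],[0,0,10],[0,0,30],[0,0,30],[-30,0,20],[-50,0,0],[-50,0,0],[0,0,0]], "delta_rot": [[0,0,0],[0,0,0],[0,0,0],[0,0,0],[0,0,0],[0,0,0],[0,0,0],[0,0,0]]}}

```text
clock: 26.05
eef_pos: [0.4663, -0.0301, 0.1517]
tool_rot: [0.693, 0.721, -0.001, -0.001]
contact_force: [0.4, -0.2, 0.4]
opening: 0.0003
grasp_force: 0.0
```

{"name": "send_rows", "arguments": {"claw": [1,1,1,1,1,1,1,1], "translation": [[0,50,10],[0,50,10],[0,50,0],[0,50,0],[0,50,0],[0,0,0],[0,0,0],[0,0,0]], "delta_rot": [[0,0,0],[0,0,0],[0,0,0],[0,0,0],[0,0,0],[0,0,0],[0,0,0],[0,0,0]]}}

```text
clock: 27.05
eef_pos: [0.4705, 0.2182, 0.1726]
tool_rot: [0.693, 0.721, -0.0, 0.0]
contact_force: [-0.5, 0.1, 1.0]
opening: 0.0003
grasp_force: 0.0
```

```bash
python3 m.py; python3 - <<'E'
from h import *
im,c=grab('top'); cv2.imwrite('pics/c9.png',cv2.resize(im[210:310,250:370],None,fx=5,fy=5,interpolation=2))
E
```

```text
[-253.8045904   -39.69351215] [-0.49463587  0.10053837  0.97781164]
-28 176 164 151 163 182 184 183 182 181 188 195 203 211 204 195 187 179 180 181 181 182 182 185 198 212 227 233 221 207 193 192 218 236 235 231 217 181 113 78 85 89 91
-10 174 159 149 141 161 182 184 184 182 180 194 207 218 227 210 195 186 178 180 180 180 181 186 193 207 218 225 228 226 226 229 232 234 232 222 189 123 84 83 83 83 83
10 174 164 154 167 181 182 182 182 181 187 192 205 217 215 212 196 181 179 178 179 180 182 186 196 206 218 225 217 207 193 191 217 235 236 232 220 187 117 75 78 81 83
28 178 169 159 149 166 182 181 180 183 186 201 214 221 225 210 195 187 181 179 179 178 179 184 191 206 218 225 229 226 225 229 233 235 233 222 190 121 78 79 82 84 86
```

View pics/c9.png

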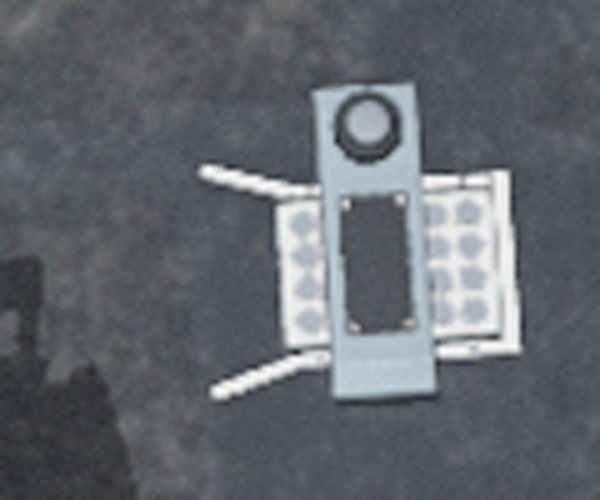

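The plate is straight under the bridge and against the stop (front edge at column ~500), the key is up at (367,122), and the arm is clear. The force on the key fell steadily to zero over about 6 mm of rise, which confirms a full press.

```bash
python3 -c "
from rig import bot
print(bot.sign_off())"
```

```text
the job is handed in; nothing more can be done
None
```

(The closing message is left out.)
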